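# Fit the tee handle on the stop valve's splined stem and hold it home

## Robot

A 6-joint arm with a two-finger parallel gripper is mounted at the origin on the work surface. World frame = base frame: x ahead of the robot, y to its left, z up, the work surface at z = 0. Lengths are in m, angles in rad, forces in N, time in s.
With the tool pointing down it reaches from about 0.35 to 0.925 m from the base axis. Payload 6.4 kg.
Tool frame: the origin (TCP) lies midway between the tips of the shut fingers; the grasp point (between the pads) lies 19 mm behind it; z points along the fingers, y is the direction in which the jaws open and shut (so a half turn about z gives the same grasp; the last joint's range is limited). The gripper opens to 94 mm and grips with 3 to 60 N. Pads are 16 mm wide; open, the fingers measure 119 mm over their backs; the gripper's body (75 mm by 177 mm) begins 78 mm behind the grasp point.
Start: joints at [0.936, 0.245, 1.558, -0, 1.339, -0.174], TCP at [0.289, 0.582, 0.167] pointing down, gripper open.
Joint ranges: [-3.13, 3.13], [-1.02, 2.26], [0.13, 2.54], [-0.95, 4.09], [0.21, 2.88], [-2.74, 2.74]. Speed limits (rad/s): [2.57, 2.57, 3.14, 3.14, 3.14, 3.14].

## Interface

Orientations are given as a unit quaternion [x, y, z, w].
In Python, from workcell import monitor, capture, camera_params, order, cut_out gives the robot as it stands. The module is installed in compiled form; this text tells all that it offers.
- The arm moves only by the tool play_rows, never from a script. Its argument "series" is a list of rows, each a list of 3 entries, a list of its own where there are three numbers: the turn, a rotation vector about the tool's x, y, z in rad, then the shift along the tool's x, y, z in m, then the opening, from 0 (shut) to 1 (fully open). In form: [[[rx, ry, rz], [dx, dy, dz], hand], ...]. A call has 1 to 8 rows; each row shifts and turns the commanded pose from where the row before left it, along the tool's axes as they then stand; what a row does not reach is not made up. A row lasts 1/8 s, in which the tool goes at most 62.5 mm and 10.7 degrees, less where a joint would pass 70% of its speed; a pose out of reach is approached as far as the arm can. A call is refused whole if a number of a shift passes 0.0625 or a number of a turn 0.188, either way. A call with a gripper value outside its range is refused whole. The fingers move at their own pace and stop on an object; "grip_force" is the grip in N (left out, the last holds). Time passes only in rows, so rows that do not move let the fingers close. It gives the time, the measured TCP pose, the force and the opening at its end, in the units of the state.
- monitor.get_state(): the state, without advancing time (a new reading comes with each control period).
- capture(name): name is "scene" or "top"; returns (picture, depth): 384x512x3 uint8, red, green, blue; 384x512 float32, m along the optical axis (not along the pixel's ray), 0 where there is no reading.
- camera_params(name): a dict with "fx", "fy", "cx", "cy" (pixels), "rvec" (rotation vector, rad) and "tvec" (3), from world to camera coordinates, as OpenCV has them. Camera axes: x right, y down, z forward; pixel columns grow to the right and rows downward; lengths in m; the calibration is good to about 2 mm. A picture is of the moment at which its call begins. camera_params takes no time and is no camera call.
- order.hand_in(): hands the job in, once; it reports no verdict.
Trained networks look in the newest picture that a camera, given by its name, has taken for a name from the list of things; names that differ only in an ending like _2 or _b are one class to them, and where a whole thing is asked for, a point or a joint stands for the part that bears it (a point fixed in the world has none). Each returns a list of dicts, best first, with "score" (0 to 1); they miss things now and then, are a little off and sometimes report something else, mostly with a low value. They report only what shows in the picture. A call takes as long as a camera call. They do not tell look-alikes from the thing itself.
- cut_out(target, camera): "region" (384x512 bool, what is visible of it) and "rect" ([left, top, right, bottom] in pixels, round what is visible of it).
The state is a dict: "t": time; "qpos": joint angles; "joint_velocities": joint speeds; "tau": joint torques, N m; "position": TCP position; "eef_rot": TCP orientation; "wrist_force": force on the tool from outside, world axes, zero at the start; "wrist_torque": the same for the moment, N m; "opening": opening from 0.0 (shut) to 1.0 (fully open).
Only numpy, scipy, OpenCV 4.12 (cv2) and the standard library are available. Lean on these libraries where they do the work, as an engineer would, in place of code of your own. Each camera call takes 0.05 s, during which the arm holds its last target. There are 200 camera calls.

## Task

Fit the loose tee handle to the stop valve: turn it until its splines mesh with those of the valve's stem and slide it down fully home on the stem's collar. Do not wind the valve from its present setting while doing so, and leave the other parts on the counter where they are. Finish still gripping the handle and pressing it down firmly on its seat, so that the grub screw in its hub can be tightened: do not let go.

Things in the scene. Friction and masses are not known exactly. Their poses are not given: they have to be found in the camera images.
- handle_center (a point): Loose grey tee handle standing upright, 80 g, 56 mm high; point on its axis, 28 mm above its underside, z up. Below, a round hub 39 mm wide and 26 mm high; on the hub's flat top, centred, an upright flat-sided wing to grip, 96 mm long (x), 14 mm thick (y), 30 mm high (26 to 56 mm above the underside). Fingers gripping low bear on the hub's shoulders. Grub screw in the hub's +y side.
- handle_socket (a point): Centre of the handle's underside, same axes: mouth of the splined socket, 21 mm deep, in the hub. Six teeth 4 mm wide with rounded lower ends, and six grooves between them: one groove lies along +x (under the wing), so one every 60 degrees. 29.2 mm across the grooves, 21.2 mm across the teeth.
- stem: Bare stem on top of the valve; origin on its axis, level with the top face of its collar; z up. Above the collar stand six grey splines 4 mm wide, 26 mm across the tips, 16 mm high with rounded tops: one along x, so one every 60 degrees; 17 mm core, ending in a blunt cone 19 mm high. It turns stiffly (0.7 N m) and does not move up or down.
- collar_top (a point): Centre of the top face of the stem's white collar (42 mm wide, 5 mm thick, turns with the stem): the handle's seat, on which the hub's underside rests when fully home. The handle meshes in any of six positions, its wing in line with a spline, with about 8 degrees of play either way and 1.5 mm sideways; unmeshed it stops on the spline tops about 15 mm above home.
- collar_edge (a point): A point on the collar's upper edge, 20 mm from the stem's axis along the stem's x: it moves if the valve is wound.
- valve: The white PVC stop valve with its pipe stub, strapped to a fixed plywood board 240 x 110 x 18 mm; origin under the board's centre, z up, pipe along x. Pipe and straps reach 80 mm above the counter, the globe 92 mm, the bonnet nut (hexagon, 50 mm across flats) 109 mm; the stem stands in the middle, its collar's top 122 mm above the counter.
- tee_center (a point): Bystander: loose white PVC tee fitting, 100 mm long, 54 mm high; point at its centre.
- wheel_center (a point): Bystander: loose round handwheel of another valve, 80 mm in diameter, 20 mm high; point at its centre.
- can_center (a point): Bystander: can 68 mm in diameter, 110 mm high; point at its centre.
- hexkey_center (a point): Bystander: L-shaped hex key lying flat, about 85 x 30 mm, 6 mm thick; point on its long leg.
There are look-alikes about, which are no part of the job. What is shaped like the part that bears handle_center but green, pink or purple is not meant.

How it is judged:
On the way, in this order (a step that is already met when the one before it is completed fails the run):
1. the handle is lifted off the counter and gripped over the stem, not yet home (horizontal distance between handle_center and stem below 0.01 m and z of handle_center in the frame of stem above 0.034 m and contact force between the fingers and handle above 1 N), for 0.05 s.
2. the handle is meshed and fully home on the collar (horizontal distance between handle_center and stem below 0.003 m and z of handle_center in the frame of stem below 0.03 m and angle between the z axis of handle_center and the z axis of stem, either way round below 0.06 rad), for 0.2 s.
At the end, for the whole second after the job is handed in: Splines meshed, hub within 2 mm of the collar, 3 mm of the axis and 0.06 rad of upright; the wing still gripped between the fingers and the handle pressed on the collar (stem_c0) with over 4 N through the last second; the collar's edge turned less than 10 mm (29 degrees) (all of step 2 and contact force between handle and stem_c0 above 4 N and contact force between the fingers and handle above 10 N and distance of collar_edge from where it was at the start of the episode below 0.01 m and z of the grasp point in the frame of handle_center below 0.034 m); the arm keeps its last pose, push and grip.
It fails at once if the valve was wound from its setting (collar edge moved over 10 mm, about 29 degrees) (distance of collar_edge from where it was at the start of the episode above 0.01 m).
It fails at once if another part on the counter was moved by over 30 mm (distance of any of tee_center, wheel_center, can_center, hexkey_center from where it was at the start of the episode above 0.03 m).
It also fails if it takes over 51 s, if anything falls off the work surface, if the arm or the gripper's body presses on something with over 40 N, if the wrist force passes 120 N, or if a joint passes its speed limit or range.

## Working session

There is one attempt and no reset: what is moved stays moved. The work goes in short steps, Python scripts to look and compute and a tool call to move; the robot and the scene stay as the last step left them, time stands still between calls to the robot, and variables do not carry over. Pictures are saved under pics/ and viewed, about 8 in all and at most 12, crops included, and the job is handed in when it is done.

Besides the shell and the picture viewer there is one more tool, called after "Emit:" as a command line: name --argument value ..., lists and objects as JSON in quotes. play_rows: Moves the arm, as the interface text tells. Its arguments: {"type":"object","properties":{"series":{"type":"array"},"grip_force":{"type":"number"}},"required":["series"]}

```bash
mkdir -p pics
cat > h.py <<'E'
import numpy as np,cv2
from workcell import monitor,capture,camera_params,order,cut_out
def cam(n):
    p=camera_params(n);R=cv2.Rodrigues(np.array(p["rvec"],float))[0];return p,R,np.array(p["tvec"],float).ravel()
def cloud(n,d):
    p,R,t=cam(n);v,u=np.mgrid[:d.shape[0],:d.shape[1]]
    c=np.stack([(u-p["cx"])/p["fx"]*d,(v-p["cy"])/p["fy"]*d,d],-1)
    return (c-t)@R
def proj(n,P):
    p,R,t=cam(n);c=np.atleast_2d(P)@R.T+t
    return np.c_[c[:,0]/c[:,2]*p["fx"]+p["cx"],c[:,1]/c[:,2]*p["fy"]+p["cy"]]
def save(n,im): cv2.imwrite("pics/"+n+".png",im[...,::-1])
E
python3 - <<'E'
from h import *
ims=[]
for n in("scene","top"):
    im,d=capture(n);W=cloud(n,d);np.savez(n+".npz",im=im,d=d,W=W);save(n+"0",im)
    p,R,t=cam(n);print(n,-R.T@t,R[2],p["fx"])
    for k in("handle_center","stem","valve"):
        for r in cut_out(k,n)[:4]:
            P=W[r["region"]&(d>0)]
            print(k,round(r["score"],2),np.round(r["rect"]),np.median(P,0).round(3),np.percentile(P[:,2],98).round(3),im[r["region"]].mean(0).round())
print(monitor.get_state())
E
```

```text
scene [1.23674166 0.12131506 0.87162069] [-0.65343065 -0.11535716 -0.74814511] 378.4195705226822
handle_center 0.79 [331. 222. 365. 243.] [0.585 0.261 0.04 ] 0.059 [39. 87. 42.]
handle_center 0.77 [325. 166. 351. 188.] [0.395 0.229 0.042] 0.059 [141.  73.  85.]
handle_center 0.75 [312. 186. 319. 218.] [0.511 0.167 0.048] 0.059 [84. 78. 73.]
handle_center 0.65 [287. 159. 300. 185.] [0.403 0.098 0.049] 0.059 [84. 33. 97.]
stem 0.47 [205. 167. 222. 180.] [ 0.507 -0.119  0.124] 0.143 [130. 124. 111.]
valve 0.64 [184. 156. 248. 237.] [ 0.529 -0.108  0.05 ] 0.128 [147. 130. 100.]
top [ 0.2787858  -0.0051644   1.24354698] [ 0.21323527  0.00216665 -0.97699848] 454.40056786490794
handle_center 0.86 [183. 189. 200. 223.] [0.503 0.166 0.053] 0.06 [92. 90. 86.]
handle_center 0.62 [207. 229. 221. 264.] [0.392 0.098 0.053] 0.06 [104.  60. 117.]
handle_center 0.61 [231. 171. 244. 210.] [0.536 0.041 0.054] 0.06 [ 59. 120.  68.]
handle_center 0.59 [137. 172. 174. 189.] [0.577 0.261 0.049] 0.06 [ 52. 101.  59.]
stem 0.55 [290. 191. 306. 205.] [ 0.498 -0.12   0.124] 0.143 [138. 141. 133.]
valve 0.67 [270. 159. 323. 253.] [ 0.49  -0.115  0.025] 0.126 [146. 139. 116.]
{'t': 0.4, 'qpos': array([ 9.35883103e-01,  2.45194443e-01,  1.55797108e+00, -4.06966545e-05,
        1.33867059e+00, -1.74052192e-01]), 'joint_velocities': array([-2.42538225e-04, -2.20605640e-03,  3.16444977e-05, -1.01527894e-03,
        3.07965392e-04, -1.05711884e-03]), 'tau': array([-2.41852313e-04, -4.15265465e+01, -3.14370275e+01,  6.84094965e-02,
        3.01728433e-02, -5.46431056e-05]), 'position': array([0.2889983 , 0.58213142, 0.16650271]), 'eef_rot': array([ 2.28392120e-01,  9.73569219e-01, -1.19697334e-04, -2.97007418e-05]), 'wrist_force': array([-0.34123411, -0.42956024, -0.32321167]), 'wrist_torque': array([ 0.02816043, -0.07266642,  0.0167582 ]), 'opening': 0.9996978118874}
```

Run:
```python
from h import *
a=np.load("top.npz");b=np.load("scene.npz")
t=cv2.resize(a["im"][130:290,110:370],(780,480),interpolation=cv2.INTER_CUBIC)
save("t1",t)
s=cv2.resize(b["im"][130:270,160:400],(780,455),interpolation=cv2.INTER_CUBIC)
save("s1",s)
for n,z in(("top",a),("scene",b)):
    W=z["W"]
    # handle wing top
    m=(abs(W[...,0]-.507)<.06)&(abs(W[...,1]-.167)<.05)&(W[...,2]>.050)&(W[...,2]<.066)
    P=W[m];r=cv2.minAreaRect((P[:,:2]*1000).astype(np.float32));print(n,"wing",P.shape,P.mean(0).round(4),r)
    c=P[:,:2]-P[:,:2].mean(0);u,sv,v=np.linalg.svd(c);print(np.degrees(np.arctan2(v[0,1],v[0,0])))
    for lo,hi in((.117,.127),(.127,.150),(.134,.15)):
        m=(abs(W[...,0]-.5)<.05)&(abs(W[...,1]+.12)<.05)&(W[...,2]>lo)&(W[...,2]<hi);P=W[m]
        print(n,lo,P.shape,P.mean(0).round(4),P.min(0).round(4),P.max(0).round(4))
```

```text
top wing (185, 3) [0.5043 0.1695 0.0559] ((505.2673645019531, 170.0965576171875), (94.4478759765625, 14.1736478805542), 12.09553050994873)
-167.857624641171
top 0.117 (149, 3) [ 0.4994 -0.1195  0.1224] [ 0.4812 -0.1402  0.1173] [ 0.5206 -0.0997  0.1268]
top 0.127 (63, 3) [ 0.4995 -0.1196  0.1366] [ 0.4834 -0.1346  0.1272] [ 0.5124 -0.1085  0.1453]
top 0.134 (50, 3) [ 0.5005 -0.12    0.1382] [ 0.4889 -0.1309  0.134 ] [ 0.5124 -0.1085  0.1453]
scene wing (136, 3) [0.5077 0.1695 0.0562] ((504.8206481933594, 169.2239532470703), (95.06784057617188, 14.59214973449707), 12.610541343688965)
12.506646384024597
scene 0.117 (84, 3) [ 0.5073 -0.1188  0.1225] [ 0.4799 -0.1401  0.1175] [ 0.5221 -0.1012  0.1262]
scene 0.127 (58, 3) [ 0.5029 -0.12    0.1361] [ 0.488  -0.1333  0.1273] [ 0.5132 -0.1087  0.1442]
scene 0.134 (41, 3) [ 0.502  -0.1206  0.1382] [ 0.488  -0.1324  0.1341] [ 0.5132 -0.1087  0.1442]
```

View pics/t1.png

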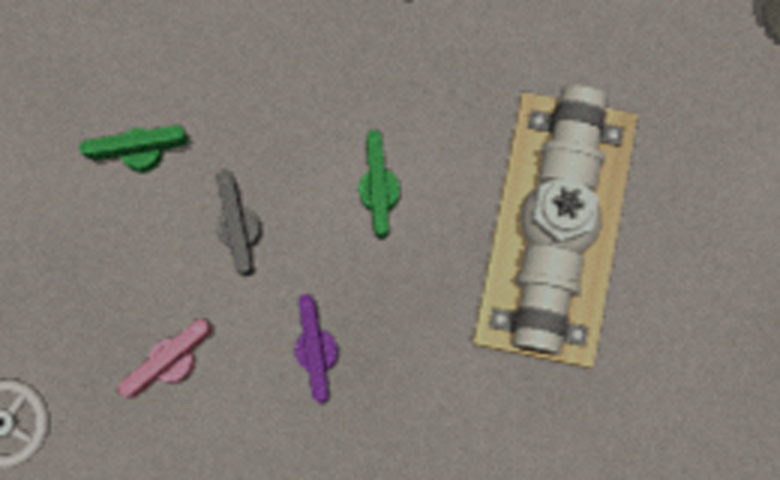

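View pics/s1.png

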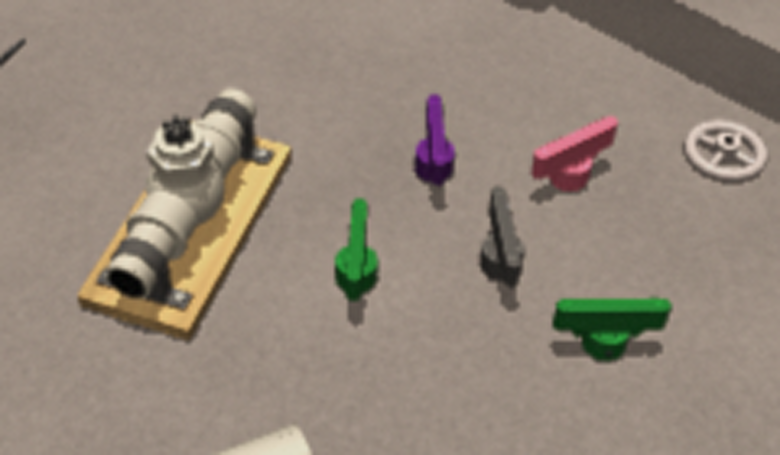

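```bash
cat > fit.py <<'E'
from h import *
def model(a):
    P=[]
    for z in np.arange(0,.0161,.002):
        for k in range(6):
            r,w=np.meshgrid(np.arange(.006,.0131,.0007),np.arange(-.002,.0021,.0008))
            th=a+k*np.pi/3;P.append(np.c_[(r*np.cos(th)-w*np.sin(th)).ravel(),(r*np.sin(th)+w*np.cos(th)).ravel(),np.full(r.size,z)])
        x,y=np.meshgrid(np.arange(-.0085,.0086,.0008),np.arange(-.0085,.0086,.0008));m=x**2+y**2<.0085**2
        P.append(np.c_[x[m],y[m],np.full(m.sum(),z)])
    return np.vstack(P)
S=8
def run(n,c0=(.5007,-.1200,.1225),rng=.005):
    im=np.load(n+".npz")["im"].astype(np.float32).mean(2)
    u0,v0=np.round(proj(n,[c0[0],c0[1],.13])[0]).astype(int)-14
    g=im[v0:v0+28,u0:u0+28]
    best=[]
    for a in np.radians(np.arange(0,60,2.5)):
        M=model(a)+c0
        uv=((proj(n,M)-[u0,v0]+.5)*S).round().astype(int)
        big=np.zeros((28*S,28*S),np.float32);big[uv[:,1].clip(0,223),uv[:,0].clip(0,223)]=1
        big=cv2.morphologyEx(big,cv2.MORPH_CLOSE,np.ones((5,5)))
        for dx in np.arange(-4,4.1,.25):
            for dy in np.arange(-4,4.1,.25):
                s=cv2.resize(cv2.warpAffine(big,np.float32([[1,0,dx*S],[0,1,dy*S]]),(224,224)),(28,28),interpolation=cv2.INTER_AREA)
                ctr=proj(n,np.array(c0)+[0,0,.008])[0]-[u0,v0]+[dx,dy]
                yy,xx=np.mgrid[:28,:28];w=(np.hypot(xx-ctr[0],yy-ctr[1])<7.5)
                A,B=s[w],g[w];best.append((np.corrcoef(A,B)[0,1],np.degrees(a),dx,dy))
    best.sort();seen={}
    for b in best: seen.setdefault(b[1],b);seen[b[1]]=min(b,seen[b[1]])
    print(n);[print(np.round(b,3)) for b in sorted(seen.values())[:6]]
    b=best[0];px=proj(n,np.array(c0)+[0,0,.008])[0]+b[2:]
    p,R,t=cam(n);ray=R.T@np.array([(px[0]-p["cx"])/p["fx"],(px[1]-p["cy"])/p["fy"],1]);o=-R.T@t
    print("axis",o+ray*((c0[2]+.008-o[2])/ray[2]))
    return g
if __name__=="__main__":
    G=[run("top"),run("scene")]
    o=np.hstack([cv2.resize(g,(392,392),interpolation=cv2.INTER_CUBIC) for g in G]).clip(0,255).astype(np.uint8)
    cv2.imwrite("pics/stem1.png",o)
E
python3 fit.py
```

```text
Traceback (most recent call last):
  File "fit.py", line 36, in <module>
    G=[run("top"),run("scene")]
       ~~~^^^^^^^
  File "fit.py", line 25, in run
    ctr=proj(n,np.array(c0)+[0,0,.008])[0]-[u0,v0]+[dx,dy]
        ~~~~^^^^^^^^^^^^^^^^^^^^^^^^^^^
  File "h.py", line 10, in proj
    p,R,t=cam(n);c=np.atleast_2d(P)@R.T+t
          ~~~^^^
  File "h.py", line 4, in cam
    p=camera_params(n);R=cv2.Rodrigues(np.array(p["rvec"],float))[0];return p,R,np.array(p["tvec"],float).ravel()
ValueError: time passes only in moves, steps and waits
```

Too many `camera_params` calls; cache them.

```bash
sed -i 's/^def cam(n)/import functools\n@functools.lru_cache(None)\ndef cam(n)/' h.py; time python3 fit.py
```

```text
top
[-0.955 20.    -0.5    0.25 ]
[-0.95 17.5  -0.5   0.25]
[-0.95 22.5  -0.5   0.25]
[-0.94 15.   -0.5   0.25]
[-0.929 25.    -0.5    0.25 ]
[-0.922 12.5   -0.5    0.25 ]
axis [ 0.50008962 -0.11872647  0.1305    ]
scene
[-0.883 22.5   -0.5   -0.5  ]
[-0.88 25.   -0.5  -0.5 ]
[-0.88 20.   -0.5  -0.5 ]
[-0.878 17.5   -0.5   -0.5  ]
[-0.875 27.5   -0.5   -0.5  ]
[-0.873 15.    -0.25  -0.75 ]
axis [ 0.49892159 -0.12184693  0.1305    ]
real	0m56.852s
user	0m56.884s
sys	0m0.188s
```

View pics/stem1.png

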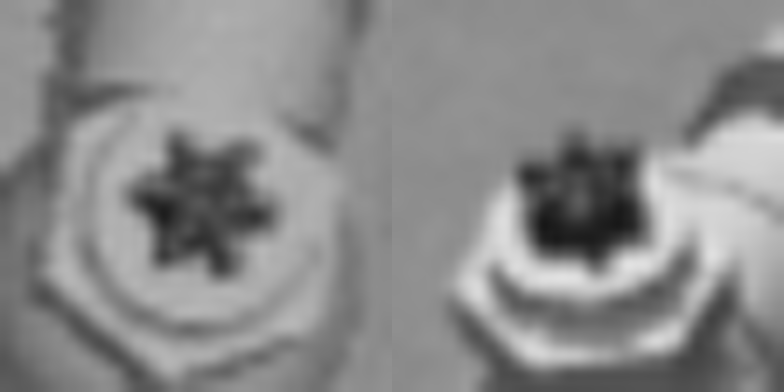

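The grey handle shows at about (237,222) in the top crop, with its wing at 12.3° and its centre at (0.505, 0.170). The stem shows at (568,203), with splines at about 20° mod 60 and its axis near (0.4995, -0.120). A turn of about +8° will mesh them.

Emit:
play_rows --series '[[[0, 0, -0.169], [0, 0, 0], 0.5], [[0, 0, -0.169], [0, 0, 0], 0.5], [[0, 0, -0.169], [0, 0, 0], 0.5], [[0, 0, -0.169], [0, 0, 0], 0.5], [[0, 0, 0], [-0.0154, -0.056, 0], 0.5], [[0, 0, 0], [-0.0154, -0.056, 0], 0.5], [[0, 0, 0], [-0.0154, -0.056, 0], 0.5], [[0, 0, 0], [-0.0154, -0.056, 0], 0.5]]' --grip_force 30

```text
t: 1.4
position: [0.3977, 0.375, 0.1669]
eef_rot: [-0.108, 0.994, 0.0, 0.0]
wrist_force: [0.3, -0.2, -0.2]
opening: 0.5
```

Emit:
play_rows --series '[[[0, 0, 0], [-0.0154, -0.056, 0], 0.5], [[0, 0, 0], [-0.0154, -0.056, 0], 0.5], [[0, 0, 0], [-0.0154, -0.056, 0], 0.5], [[0, 0, 0], [-0.0154, -0.056, 0], 0.5], [[0, 0, 0], [0, 0, 0], 0.5], [[0, 0, 0], [0, 0, 0], 0.5]]'

```text
t: 2.15
position: [0.5048, 0.1712, 0.1666]
eef_rot: [-0.107, 0.994, 0.0, -0.0]
wrist_force: [-0.7, 0.8, -0.5]
opening: 0.502
```

```bash
cat >> h.py <<'E'
from scipy.spatial.transform import Rotation as Ro
def to(target,yang=None):
    s=monitor.get_state();R=Ro.from_quat(s["eef_rot"]).as_matrix()
    print("t",s["t"],"pos",s["position"].round(4),"yang",np.degrees(np.arctan2(R[1,1],R[0,1])).round(2),"z",R[:,2].round(4),"F",s["wrist_force"].round(1),"M",s["wrist_torque"].round(2),"op",s["opening"].round(3),"q6",s["qpos"][5].round(3))
    print("tool delta",(R.T@(np.array(target)-s["position"])).round(4))
E
python3 -c "
from h import *;to([.505,.1697,.167])"
```

```text
Traceback (most recent call last):
  File "h.py", line 18, in to
    print("t",s["t"],"pos",s["position"].round(4),"yang",np.degrees(np.arctan2(R[1,1],R[0,1])).round(2),"z",R[:,2].round(4),"F",s["wrist_force"].round(1),"M",s["wrist_torque"].round(2),"op",s["opening"].round(3),"q6",s["qpos"][5].round(3))
                                                                                                                                                                                              ^^^^^^^^^^^^^^^^^^
AttributeError: 'float' object has no attribute 'round'
```

Emit:
play_rows --series '[[[0, 0, 0], [0, -0.0015, 0.04], 0.5], [[0, 0, 0], [0, 0, 0.04], 0.5], [[0, 0, 0], [0, 0, 0.03], 0.5], [[0, 0, 0], [0, 0, 0.02], 0.5], [[0, 0, 0], [0, 0, 0.007], 0.5], [[0, 0, 0], [0, 0, 0], 0.5]]'

```text
t: 2.9
position: [0.505, 0.1703, 0.0298]
eef_rot: [-0.108, 0.994, 0.0, -0.0]
wrist_force: [0.3, -0.1, -0.6]
opening: 0.501
```

```bash
sed -i 's/s\["opening"\].round(3)/round(float(s["opening"]),3)/' h.py; python3 -c "
from h import *;to([.505,.1697,.029])
im,d=capture('scene');save('g',cv2.resize(im[130:250,260:400],(700,600)))"
```

```text
t 2.9 pos [0.505  0.1703 0.0298] yang 102.42 z [-2.e-04  1.e-04 -1.e+00] F [ 0.3 -0.1 -0.6] M [ 0.11  0.01 -0.04] op 0.501 q6 -1.675
tool delta [ 0.0002 -0.0006  0.0008]
```

View pics/g.png

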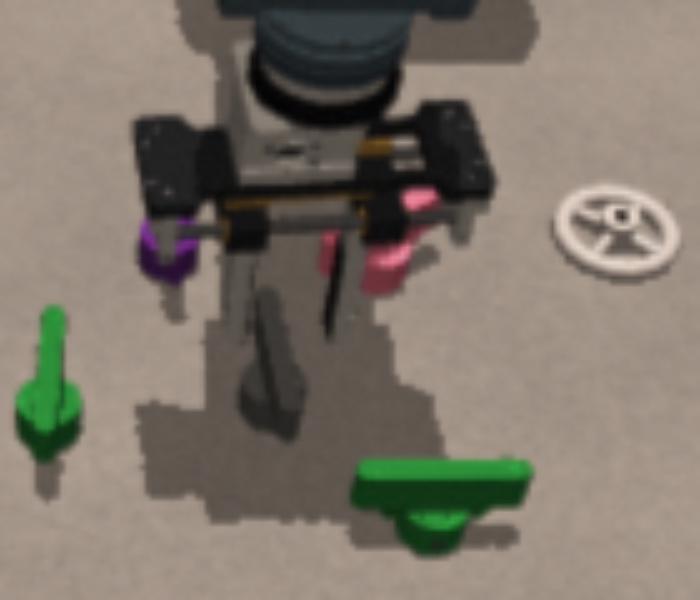

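The open fingers straddle the grey wing, at about (265,360) in the crop, and nothing else is between them. Closing now.

Emit:
play_rows --series '[[[0, 0, 0], [0, 0, 0], 0.3], [[0, 0, 0], [0, 0, 0], 0.2], [[0, 0, 0], [0, 0, 0], 0], [[0, 0, 0], [0, 0, 0], 0], [[0, 0, 0], [0, 0, 0], 0], [[0, 0, 0], [0, 0, 0], 0]]' --grip_force 30

```text
t: 3.7
position: [0.5053, 0.1694, 0.0296]
eef_rot: [-0.107, 0.994, -0.0, -0.0]
wrist_force: [0.1, -0.2, -0.1]
opening: 0.005
```

Emit:
play_rows --series '[[[0, 0, 0], [0, 0, -0.01], 0], [[0, 0, 0], [0, 0, -0.03], 0], [[0, 0, 0], [0, 0, -0.05], 0], [[0, 0, 0], [0, 0, -0.055], 0], [[0, 0, 0], [0, 0, -0.035], 0], [[0, 0, 0], [0, 0, 0], 0]]'

```text
t: 4.45
position: [0.5076, 0.1697, 0.2138]
eef_rot: [-0.107, 0.994, 0.0, 0.004]
wrist_force: [0.1, 0.2, -0.1]
opening: 0.001
```

```bash
python3 -c "
from h import *;to([.4995,-.1202,.210])"
```

```text
t 4.45 pos [0.5076 0.1697 0.2138] yang 102.33 z [ 7.7e-03  9.0e-04 -1.0e+00] F [ 0.1  0.2 -0.1] M [ 0.03 -0.01 -0.  ] op 0.001 q6 -1.675
tool delta [ 0.0698 -0.2815  0.0035]
```

Opening went to 0, so the grasp missed. I'll look again.

```bash
cat > look.py <<'E'
from h import *
import sys
tag=sys.argv[1]
to([.505,.17,.2])
for n in("scene","top"):
    im,d=capture(n);W=cloud(n,d);np.savez(n+tag+".npz",im=im,d=d,W=W)
    for r in cut_out("handle_center",n)[:6]:
        m=r["region"];P=W[m&(d>0)];P=P[P[:,2]>.05]
        print(n,round(r["score"],2),np.round(r["rect"]),im[m].mean(0).round(),P.mean(0).round(3) if len(P) else "",cv2.minAreaRect((P[:,:2]*1000).astype(np.float32)) if len(P)>5 else "")
    save(n+tag,im)
a=np.load("scene"+tag+".npz")["im"];b=np.load("top"+tag+".npz")["im"]
o=np.hstack([cv2.resize(a[90:270,220:400],(400,400)),cv2.resize(b[100:280,130:310],(400,400))]);save("L"+tag,o)
E
python3 look.py 2
```

```text
t 4.45 pos [0.5076 0.1697 0.2138] yang 102.33 z [ 7.7e-03  9.0e-04 -1.0e+00] F [ 0.1  0.2 -0.1] M [ 0.03 -0.01 -0.  ] op 0.001 q6 -1.675
tool delta [0.0026 0.0009 0.0138]
scene 0.92 [332. 222. 364. 240.] [24. 73. 30.] [0.582 0.259 0.056] ((580.5196533203125, 260.07366943359375), (14.29586410522461, 91.10950469970703), 9.380423545837402)
scene 0.68 [264. 194. 276. 222.] [ 37. 111.  46.] [0.548 0.042 0.057] ((541.1106567382812, 40.330848693847656), (87.59584045410156, 11.365839004516602), 7.186870574951172)
scene 0.66 [310. 186. 319. 217.] [60. 57. 53.] [0.511 0.17  0.056] ((505.75048828125, 169.8761749267578), (90.13509368896484, 14.906035423278809), 12.087937355041504)
scene 0.53 [287. 156. 301. 186.] [ 90.  43. 101.] [0.395 0.099 0.057] ((390.27154541015625, 98.71168518066406), (93.26746368408203, 14.108261108398438), 8.587010383605957)
top 0.79 [207. 229. 222. 263.] [114.  67. 128.] [0.391 0.099 0.056] ((391.2222595214844, 99.6928482055664), (92.68257141113281, 14.40009880065918), 8.576794624328613)
top 0.61 [229. 172. 244. 208.] [ 66. 131.  75.] [0.537 0.041 0.056] ((537.8828125, 41.70933151245117), (92.58409881591797, 13.86864185333252), 3.56012225151062)
top 0.58 [191. 194. 199. 222.] [75. 74. 71.] [0.488 0.164 0.056] ((495.2671813964844, 166.64476013183594), (74.29299926757812, 12.395143508911133), 10.624166488647461)
top 0.48 [138. 175. 143. 182.] [ 47. 109.  57.] [0.573 0.299 0.056] ((573.66845703125, 299.45941162109375), (10.846301078796387, 13.545202255249023), 20.787370681762695)
```

View pics/L2.png

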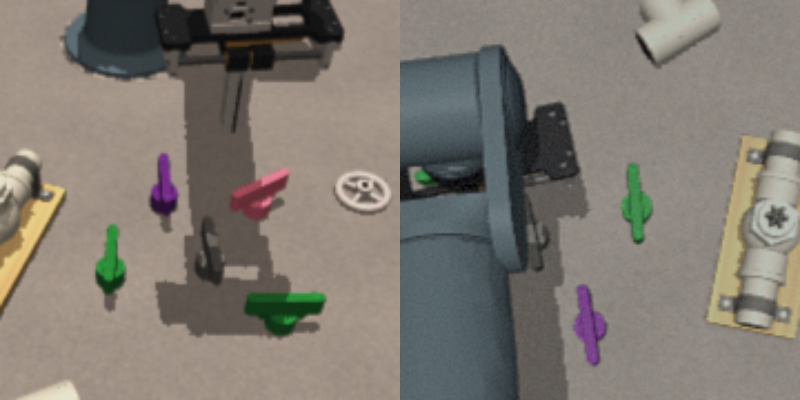

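Run:
```python
from h import *
print(proj("scene",[[.5076,.1697,.2138],[.5055,.17,.056],[.505,.17,.03]]),proj("top",[[.5076,.1697,.2138],[.505,.17,.056]]))
z=np.load("scene2.npz");W,d=z["W"],z["d"]
print(W[140:150,322:328].reshape(-1,3)[::6].round(3))
print(camera_params("scene"));s=monitor.get_state();print(s["qpos"])
```

```text
[[321.82798762 159.33848947]
 [315.5977937  199.69502359]
 [314.68634088 205.4636927 ]] [[177.87219186 189.44453792]
 [187.60692164 203.07031505]]
[[0.519 0.162 0.285]
 [0.518 0.163 0.282]
 [0.518 0.163 0.278]
 [0.518 0.163 0.276]
 [0.519 0.164 0.273]
 [0.52  0.164 0.271]
 [0.517 0.165 0.266]
 [0.52  0.165 0.265]
 [0.518 0.165 0.26 ]
 [0.22  0.184 0.002]]
{'fx': 378.4195705226822, 'fy': 378.4195705226822, 'cx': 254.3298627110666, 'cy': 198.2960561913365, 'rvec': array([ 1.68487305,  1.9536128 , -0.75869612]), 'tvec': array([ 0.08599607, -0.3510772 ,  1.47421823])}
[ 1.10507315e-01 -6.47275615e-02  1.81388770e+00  2.02286502e-06
  1.39608872e+00 -1.67542543e+00]
```

Run:
```python
from h import *
z=np.load("scene2.npz");W,d=z["W"],z["d"]
m=(abs(W[...,0]-.51)<.03)&(abs(W[...,1]-.168)<.05)&(W[...,2]>.08)
P=W[m];vu=np.argwhere(m)
for lo in np.arange(.2,.34,.01):
    q=P[(P[:,2]>=lo)&(P[:,2]<lo+.01)]
    if len(q): print(lo.round(2),len(q),q.min(0).round(3),q.max(0).round(3))
print(vu.max(0), im if 0 else z["im"][138:160:2,318:332:2].mean(2).round())
```

```text
0.25 8 [0.513 0.165 0.255] [0.518 0.177 0.26 ]
0.26 37 [0.503 0.156 0.26 ] [0.52  0.183 0.27 ]
0.27 37 [0.504 0.156 0.27 ] [0.521 0.183 0.279]
0.28 43 [0.504 0.157 0.28 ] [0.52  0.184 0.29 ]
0.29 40 [0.501 0.156 0.29 ] [0.522 0.183 0.299]
0.3 39 [0.505 0.157 0.3  ] [0.52  0.184 0.31 ]
0.31 51 [0.499 0.156 0.31 ] [0.521 0.184 0.32 ]
0.32 40 [0.507 0.157 0.32 ] [0.52  0.183 0.33 ]
0.33 31 [0.513 0.159 0.33 ] [0.52  0.184 0.338]
0.34 5 [0.501 0.145 0.341] [0.524 0.178 0.35 ]
[149 371] [[84. 67. 82. 83. 36. 84. 85.]
 [82. 70. 83. 79. 36. 83. 82.]
 [81. 72. 84. 75. 42. 85. 82.]
 [81. 69. 84. 74. 61. 83. 86.]
 [85. 76. 82. 57. 68. 83. 82.]
 [83. 84. 83. 53. 82. 85. 86.]
 [86. 84. 84. 82. 87. 85. 84.]
 [85. 87. 84. 85. 85. 85. 87.]
 [84. 83. 85. 85. 85. 85. 86.]
 [85. 85. 83. 86. 84. 86. 85.]
 [85. 87. 86. 83. 84. 84. 86.]]
```

The camera puts the shut fingertips at z≈0.256 while the reported TCP is 0.214, a consistent 35–42 mm offset. So the fingers closed above the wing. I'll go down part way and check the offset again after settling.

Emit:
play_rows --series '[[[0, 0, 0], [0, 0, 0.04], 0.5], [[0, 0, 0], [0, 0, 0.04], 0.5], [[0, 0, 0], [0, 0, 0.02], 0.5], [[0, 0, 0], [0, 0, 0], 0.5], [[0, 0, 0], [0, 0, 0], 0.5], [[0, 0, 0], [0, 0, 0], 0.5]]'

```text
t: 5.4
position: [0.5062, 0.1695, 0.1108]
eef_rot: [-0.107, 0.994, 0.0, 0.001]
wrist_force: [-0.8, 0.0, 1.1]
opening: 0.502
```

```bash
cat > tips.py <<'E'
from h import *
to([.505,.1697,.029]);s=monitor.get_state()
p=s["position"];im,d=capture("scene");W=cloud("scene",d)
m=(abs(W[...,0]-p[0])<.03)&(abs(W[...,1]-p[1])<.06)&(W[...,2]>p[2]-.02)&(W[...,2]<p[2]+.12)&(W[...,2]>.062)
P=W[m]
for lo in np.arange(p[2]-.02,p[2]+.1,.01):
    q=P[(P[:,2]>=lo)&(P[:,2]<lo+.01)]
    if len(q): print(lo.round(3),len(q),q.min(0).round(3),q.max(0).round(3))
print(s["joint_velocities"].round(3))
E
python3 tips.py
```

```text
t 5.4 pos [0.5062 0.1695 0.1108] yang 102.33 z [ 1.9e-03  2.0e-04 -1.0e+00] F [-0.8  0.   1.1] M [0.03 0.   0.03] op 0.502 q6 -1.675
tool delta [0.0013 0.0005 0.0818]
0.141 1 [0.496 0.193 0.15 ] [0.496 0.193 0.15 ]
0.151 26 [0.493 0.138 0.151] [0.523 0.205 0.161]
0.161 33 [0.493 0.133 0.161] [0.524 0.206 0.17 ]
0.171 29 [0.494 0.136 0.171] [0.524 0.206 0.181]
0.181 39 [0.491 0.134 0.181] [0.525 0.206 0.191]
0.191 36 [0.495 0.133 0.191] [0.524 0.206 0.201]
0.201 37 [0.493 0.133 0.201] [0.522 0.206 0.21 ]
[-0.001 -0.003  0.002 -0.002 -0.001 -0.002]
```

Emit:
play_rows --series '[[[0, 0, 0], [0.001, 0, 0.04], 0.5], [[0, 0, 0], [0, 0, 0.035], 0.5], [[0, 0, 0], [0, 0, 0.015], 0.5], [[0, 0, 0], [0, 0, 0.01], 0.5], [[0, 0, 0], [0, 0, 0.005], 0.5], [[0, 0, 0], [0, 0, 0], 0.5]]'

```text
t: 6.2
position: [0.505, 0.1693, 0.0052]
eef_rot: [-0.107, 0.994, -0.0, 0.001]
wrist_force: [0.1, 0.1, 0.2]
opening: 0.501
```

Emit:
play_rows --series '[[[0, 0, 0], [0, 0, 0.004], 0.5], [[0, 0, 0], [0, 0, 0.004], 0.5], [[0, 0, 0], [0, 0, 0.003], 0.5], [[0, 0, 0], [0, 0, 0], 0.5]]'

```text
t: 6.7
position: [0.5041, 0.1691, -0.0067]
eef_rot: [-0.107, 0.994, 0.0, -0.0]
wrist_force: [-0.1, 0.3, -0.5]
opening: 0.497
```

```bash
python3 -c "
from h import *;to([.505,.1697,-.011])
im,d=capture('scene');save('g2',cv2.resize(im[150:240,270:370],(660,594)))"
```

```text
t 6.7 pos [ 0.5041  0.1691 -0.0067] yang 102.33 z [-7.e-04 -1.e-04 -1.e+00] F [-0.1  0.3 -0.5] M [ 0.03 -0.01  0.02] op 0.497 q6 -1.676
tool delta [-0.001   0.0004  0.0043]
```

View pics/g2.png

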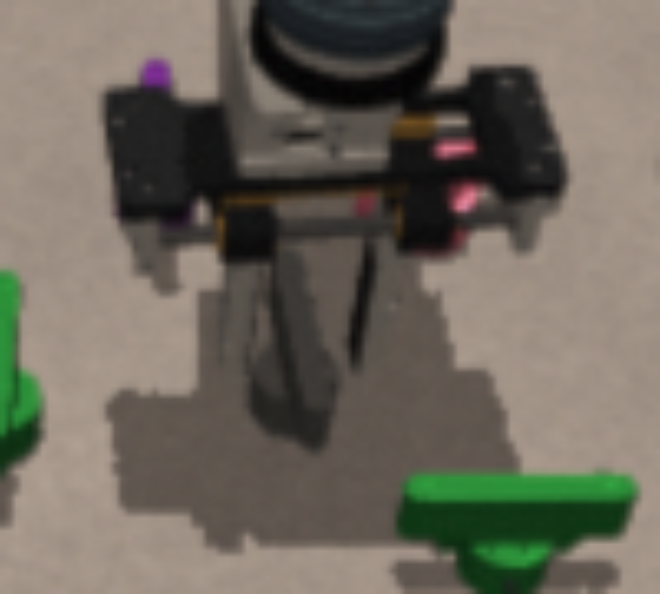

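With the reported TCP at z = -0.007 and no contact, the offset is confirmed. The real fingertips are about 33 mm up and beside the wing, at crop (235,370) and (355,365). Down 4 mm more, then close.

Emit:
play_rows --series '[[[0, 0, 0], [0, 0, 0.002], 0.5], [[0, 0, 0], [0, 0, 0.002], 0.3], [[0, 0, 0], [0, 0, 0], 0.2], [[0, 0, 0], [0, 0, 0], 0.1], [[0, 0, 0], [0, 0, 0], 0], [[0, 0, 0], [0, 0, 0], 0], [[0, 0, 0], [0, 0, 0], 0]]' --grip_force 30

```text
t: 7.62
position: [0.5045, 0.1692, -0.0103]
eef_rot: [-0.107, 0.994, 0.0, 0.0]
wrist_force: [1.0, -0.5, 0.1]
opening: 0.144
```

Emit:
play_rows --series '[[[0, 0, 0], [0, 0, -0.01], 0], [[0, 0, 0], [0, 0, -0.03], 0], [[0, 0, 0], [0, 0, -0.045], 0], [[0, 0, 0], [0, 0, -0.045], 0], [[0, 0, 0], [0, 0, -0.035], 0], [[0, 0, 0], [0, 0, -0.01], 0], [[0, 0, 0], [0, 0, 0], 0]]' --grip_force 50

```text
t: 8.5
position: [0.5043, 0.1692, 0.1645]
eef_rot: [-0.107, 0.994, -0.0, 0.0]
wrist_force: [-0.3, -0.3, -1.1]
opening: 0.145
```

```bash
python3 -c "
from h import *;to([.4995,-.1202,.165])"
```

```text
t 8.5 pos [0.5043 0.1692 0.1645] yang 102.33 z [ 2.e-04  0.e+00 -1.e+00] F [-0.3 -0.3 -1.1] M [0.03 0.02 0.05] op 0.145 q6 -1.676
tool delta [ 0.0665 -0.2817 -0.0005]
```

Emit:
play_rows --series '[[[0, 0, 0], [0.0055, -0.0235, 0], 0], [[0, 0, 0], [0.0111, -0.047, 0], 0], [[0, 0, 0], [0.0111, -0.047, 0], 0], [[0, 0, 0], [0.0111, -0.047, 0], 0], [[0, 0, 0], [0.0111, -0.047, 0], 0], [[0, 0, 0], [0.0111, -0.047, 0], 0], [[0, 0, 0], [0.0055, -0.0235, 0], 0], [[0, 0, -0.134], [0, 0, 0], 0]]'

```text
t: 9.5
position: [0.4981, -0.1217, 0.162]
eef_rot: [-0.174, 0.985, 0.001, -0.002]
wrist_force: [-0.7, 0.8, -1.1]
opening: 0.144
```

Emit:
play_rows --series '[[[0, 0, 0], [0, 0, 0], 0], [[0, 0, 0], [0, 0, 0], 0], [[0, 0, 0], [0, 0, 0], 0]]'

```text
t: 9.88
position: [0.4994, -0.12, 0.1642]
eef_rot: [-0.174, 0.985, 0.0, -0.0]
wrist_force: [0.6, 0.1, -0.8]
opening: 0.145
```

```bash
cat > held.py <<'E'
from h import *
import sys
to([.4995,-.1202,.165])
for n in("scene","top"):
    im,d=capture(n);W=cloud(n,d);np.savez(n+"3.npz",im=im,d=d,W=W)
    for r in cut_out("handle_center",n)[:5]:
        m=r["region"];P=W[m&(d>0)];P=P[P[:,2]>.09]
        if len(P)>10: print(n,round(r["score"],2),np.round(r["rect"]),np.percentile(P,[2,50,98],0).round(3))
    for lo in np.arange(.12,.26,.01):
        m=(abs(W[...,0]-.5)<.07)&(abs(W[...,1]+.12)<.05)&(W[...,2]>=lo)&(W[...,2]<lo+.01);q=W[m]
        if len(q)>3: print(n,lo.round(2),len(q),q.min(0).round(3),q.max(0).round(3))
a=np.load("scene3.npz")["im"];b=np.load("top3.npz")["im"]
o=np.hstack([cv2.resize(a[110:230,150:270],(400,400)),cv2.resize(b[140:240,240:340],(400,400))]);save(sys.argv[1],o)
E
python3 held.py H1
```

```text
t 9.875 pos [ 0.4994 -0.12    0.1642] yang 109.99 z [-8.e-04  4.e-04 -1.e+00] F [ 0.6  0.1 -0.8] M [ 0.08  0.01 -0.03] op 0.145 q6 -2.377
tool delta [-0.     -0.0002 -0.0008]
scene 0.75 [207. 131. 219. 164.] [[ 0.46  -0.135  0.179]
 [ 0.512 -0.116  0.23 ]
 [ 0.545 -0.1    0.261]]
scene 0.12 83 [ 0.482 -0.14   0.12 ] [ 0.522 -0.101  0.129]
scene 0.13 44 [ 0.488 -0.133  0.13 ] [ 0.512 -0.109  0.14 ]
scene 0.14 9 [ 0.494 -0.125  0.14 ] [ 0.506 -0.115  0.144]
scene 0.17 11 [ 0.497 -0.138  0.177] [ 0.518 -0.101  0.179]
scene 0.18 25 [ 0.494 -0.136  0.181] [ 0.518 -0.101  0.19 ]
scene 0.19 28 [ 0.498 -0.138  0.19 ] [ 0.52  -0.101  0.2  ]
scene 0.2 40 [ 0.494 -0.135  0.2  ] [ 0.547 -0.099  0.21 ]
scene 0.21 47 [ 0.5   -0.134  0.21 ] [ 0.546 -0.099  0.22 ]
scene 0.22 51 [ 0.456 -0.141  0.22 ] [ 0.545 -0.1    0.23 ]
scene 0.23 136 [ 0.453 -0.138  0.23 ] [ 0.544 -0.099  0.24 ]
scene 0.24 32 [ 0.493 -0.133  0.24 ] [ 0.516 -0.099  0.25 ]
scene 0.25 32 [ 0.502 -0.134  0.25 ] [ 0.516 -0.1    0.26 ]
scene 0.26 30 [ 0.501 -0.134  0.26 ] [ 0.515 -0.099  0.269]
```

View pics/H1.png

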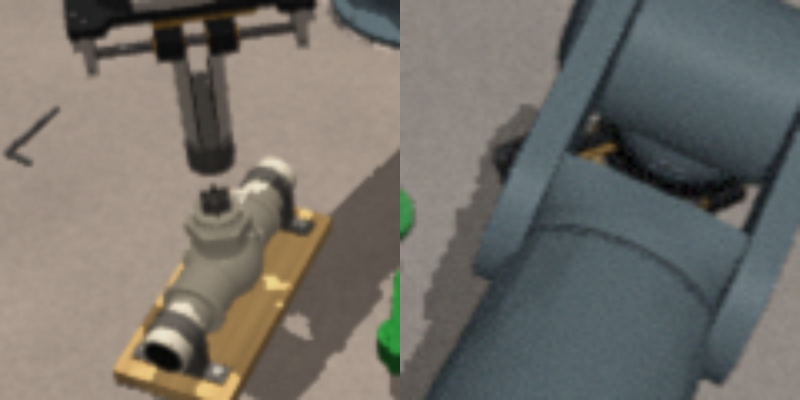

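Run:
```python
from h import *
z=np.load("scene3.npz");W=z["W"]
m=(abs(W[...,0]-.5)<.07)&(abs(W[...,1]+.12)<.04)&(W[...,2]>.226)&(W[...,2]<.238)
P=W[m];print(len(P))
# wing beyond the pads
P=P[(abs(P[:,0]-.5)>.02)];print(cv2.fitLine((P[:,:2]).astype(np.float32),cv2.DIST_HUBER,0,.001,.001).ravel(),len(P),P.min(0),P.max(0))
# hub / collar circles, scene: fit centre with known radius
from scipy.optimize import least_squares
for lo,hi,r in((.180,.198,.0195),(.1165,.1215,.021)):
    Q=W[(abs(W[...,0]-.51)<.03)&(abs(W[...,1]+.12)<.035)&(W[...,2]>lo)&(W[...,2]<hi)]
    f=least_squares(lambda c:np.hypot(Q[:,0]-c[0],Q[:,1]-c[1])-r,[.5,-.12],loss="soft_l1",f_scale=.001);print(lo,len(Q),f.x.round(4))
Q=W[(abs(W[...,0]-.5)<.03)&(abs(W[...,1]+.12)<.03)&(W[...,2]>.1195)&(W[...,2]<.1255)]
print(cv2.minEnclosingCircle((Q[:,:2]*1000).astype(np.float32)))
```

```text
159
[ 0.9434953   0.331386    0.50622445 -0.11708064] 72 [ 0.45343939 -0.14079388  0.22624403] [ 0.5454272  -0.09947881  0.23525046]
0.18 43 [ 0.4984 -0.1201]
0.1165 20 [ 0.497  -0.1196]
((500.9651794433594, -120.83201599121094), 20.954299926757812)
```

Emit:
play_rows --series '[[[0, 0, 0], [0, 0, 0.01], 0], [[0, 0, 0], [0, 0, 0.01], 0], [[0, 0, 0], [0, 0, 0.006], 0], [[0, 0, 0], [0, 0, 0], 0]]'

```text
t: 10.58
position: [0.4991, -0.1203, 0.1377]
eef_rot: [-0.174, 0.985, 0.0, -0.001]
wrist_force: [-0.1, 0.0, -1.3]
opening: 0.144
```

Emit:
play_rows --series '[[[0, 0, 0], [-0.0008, -0.0006, 0.002], 0], [[0, 0, 0], [0, 0, 0.002], 0], [[0, 0, 0], [0, 0, 0.002], 0], [[0, 0, 0], [0, 0, 0.002], 0], [[0, 0, 0], [0, 0, 0.002], 0], [[0, 0, 0], [0, 0, 0.002], 0], [[0, 0, 0], [0, 0, 0.002], 0], [[0, 0, 0], [0, 0, 0], 0]]'

```text
t: 11.58
position: [0.5005, -0.1207, 0.1244]
eef_rot: [-0.174, 0.985, 0.0, -0.0]
wrist_force: [-0.1, 0.2, -1.5]
opening: 0.144
```

Emit:
play_rows --series '[[[0, 0, 0], [0, 0, 0.002], 0], [[0, 0, 0], [0, 0, 0.002], 0], [[0, 0, 0], [0, 0, 0.002], 0], [[0, 0, 0], [0, 0, 0], 0]]'

```text
t: 12.08
position: [0.5005, -0.1207, 0.1184]
eef_rot: [-0.174, 0.985, 0.0, -0.0]
wrist_force: [0.1, 0.9, -1.7]
opening: 0.146
```

```bash
python3 -c "
from h import *;to([.5,-.1205,.11])"
```

```text
t 12.075 pos [ 0.5005 -0.1207  0.1184] yang 110.01 z [-4.e-04  2.e-04 -1.e+00] F [ 0.1  0.9 -1.7] M [-0.04 -0.02  0.01] op 0.146 q6 -2.377
tool delta [0.0004 0.0004 0.0084]
```

Emit:
play_rows --series '[[[0, 0, 0], [0, 0, 0.002], 0], [[0, 0, 0], [0, 0, 0.002], 0], [[0, 0, 0], [0, 0, 0.001], 0], [[0, 0, 0], [0, 0, 0.001], 0], [[0, 0, 0], [0, 0, 0], 0]]'

```text
t: 12.7
position: [0.5006, -0.1208, 0.1126]
eef_rot: [-0.174, 0.985, 0.0, -0.0]
wrist_force: [0.2, 0.1, 0.2]
opening: 0.148
```

Emit:
play_rows --series '[[[0, 0, 0], [0, 0, 0.001], 0], [[0, 0, 0], [0, 0, 0.001], 0], [[0, 0, 0], [0, 0, 0], 0]]'

```text
t: 13.08
position: [0.5008, -0.1209, 0.1117]
eef_rot: [-0.174, 0.985, -0.0, 0.0]
wrist_force: [-2.6, 1.2, 5.1]
opening: 0.143
```

Emit:
play_rows --series '[[[0, 0, 0], [0, 0, 0.001], 0], [[0, 0, 0], [0, 0, 0.001], 0], [[0, 0, 0], [0, 0, 0], 0], [[0, 0, 0], [0, 0, 0], 0]]' --grip_force 55

```text
t: 13.58
position: [0.501, -0.1209, 0.1116]
eef_rot: [-0.174, 0.985, -0.0, -0.0]
wrist_force: [-6.8, 2.9, 15.3]
opening: 0.147
```

```bash
python3 -c "
from h import *;to([.5,-.1205,.11])"
```

```text
t 13.575 pos [ 0.501  -0.1209  0.1116] yang 110.03 z [-1.e-04 -2.e-04 -1.e+00] F [-6.8  2.9 15.3] M [ 0.68  1.52 -0.07] op 0.147 q6 -2.377
tool delta [0.0008 0.0007 0.0016]
```

Emit:
play_rows --series '[[[0, 0, 0], [0.0007, 0.0009, 0.0003], 0], [[0, 0, 0], [0, 0, 0], 0], [[0, 0, 0], [0, 0, 0], 0]]'

```text
t: 13.95
position: [0.5009, -0.1209, 0.1116]
eef_rot: [-0.174, 0.985, -0.001, 0.001]
wrist_force: [-3.0, 1.6, 13.6]
opening: 0.144
```

Run:
```python
from h import *
to([.5,-.1205,.11])
im,d=capture("scene");W=cloud("scene",d);save("F",cv2.resize(im[120:220,160:270],(660,600)))
Q=W[(abs(W[...,0]-.5)<.06)&(abs(W[...,1]+.12)<.04)&(W[...,2]>.165)&(W[...,2]<.185)&(abs(W[...,0]-.5)>.02)]
print("wing top",np.percentile(Q[:,2],[50,80,95]),cv2.fitLine(Q[:,:2].astype(np.float32),cv2.DIST_HUBER,0,.001,.001).ravel())
```

```text
t 13.95 pos [ 0.5009 -0.1209  0.1116] yang 110.02 z [ 0.0023 -0.0016 -1.    ] F [-3.   1.6 13.6] M [0.45 1.   0.01] op 0.144 q6 -2.377
tool delta [0.0007 0.0007 0.0016]
wing top [0.17811618 0.17961472 0.18045398] [ 0.9394844   0.3425917   0.50650597 -0.11841108]
```

View pics/F.png

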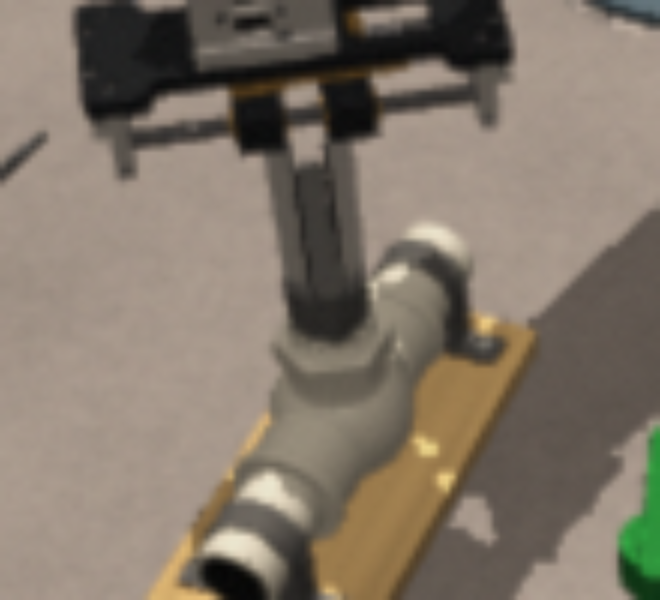

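The handle is seated. In the crop the hub rests on the collar at (325,330), and the wing top is at z≈0.178, as it should be when home (0.122 + 0.056). The push is about 14 N and the fingers hold the wing.

```bash
python3 -c "
from h import *
order.hand_in();to([.5,-.1205,.11])"
```

```text
the job is handed in; nothing more can be done
the job is handed in; nothing more can be done
```

I fitted the grey tee handle to the valve stem and handed the job in with the handle still gripped and pressed down; no verdict was reported. I gripped it by its wing, turned it about 8° to line up with the splines, and slid it down onto the collar.

**Last checks before hand-in (t ≈ 14 s):**
- **Seated:** the wing top measured z ≈ 0.178 m, which matches fully home. The handle met no resistance at the height where unmeshed splines would have stopped it.
- **Wing angle:** 20.0°, in line with the spline angle of about 20°. The twist at the wrist stayed near zero.
- **Push and grip:** about 14 N downward with a 3 N sideways remainder. The grip was set to 55 N, and the finger opening matched the 14 mm wing.

**What disagreed:**
- **Finger height:** the fingertips in the camera stood about 40 mm above the reported TCP. My first grasp therefore closed on air above the wing, moving nothing. I corrected for it and the second grasp held.
- **Stem position:** estimates from the two cameras differed by 1–3 mm, which the fit absorbed.
- **Not measured:** I did not measure the collar edge or the other parts after seating. In the last pictures viewed, the parts in view looked undisturbed.

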